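# Try a keyed feed-roller sleeve on the gauge pin and sort it

### The job

Take the feed-roller sleeve that lies in the left-hand place of the cradle (as the robot sees it) and stand it on the table with its notched end up; then take it again from above and try it on the gauge pin, turned so that its keyway drops over the key, and let it down as far as it will go without forcing it. If it goes right down onto the seat, stand it notched end up in the green bin; if it stops short and stands proud, stand it notched end up in the red bin. Leave the other sleeve lying in the cradle.

Things in the scene. Friction and masses are not known exactly. Their poses are not given: they have to be found in the camera images.
- sleeve_a: feed-roller sleeve: aluminium tube with black grooved tyre, outside 46 mm, length 110 mm, plain bore 33 mm, 0.26 kg. Origin: centre of the plain end, which goes onto the pin first. +z: along the axis to the notched end. The -x side has the keyway, and outside a red line and a rim notch over it. At the start it lies in the cradle, axis 62 mm above the table, red line up, notched end to the cradle's -x
- sleeve_b: second sleeve, alike in looks, size and axes (see sleeve_a). In one of the two the keyway is long enough to let it down onto the gauge's seat; in the other it ends early and the sleeve stops 18 mm above the seat. This cannot be seen from outside; either one may lie in the left-hand place
- sleeve_a_mid (a point): middle of the sleeve's axis, 55 mm from either end (sleeve_a). Keyway: a groove in the bore, 12.5 mm wide, 4 mm deep, open at the plain end only
- sleeve_b_mid (a point): middle of the sleeve's axis, 55 mm from either end (sleeve_b)
- sleeve_a_top (a point): centre of sleeve_a's notched end; the notch in its rim is 10 mm wide, 9 mm deep, on the keyway's side (-x)
- sleeve_b_top (a point): centre of sleeve_b's notched end, likewise
- cradle: fixed plywood board, 92 (x) by 205 (y) by 15 mm, with two pairs of wooden V-blocks 110 mm apart; the sleeves lie in them along its x. Blocks: 44 mm wide, 12 mm thick, tops 50 mm above the table, at 10-22 and 62-74 mm from a sleeve's plain end; the notched end, towards the robot, overhangs freely. Origin: centre of the underside; -x faces the robot
- cradle_left (a point): middle of a sleeve lying in the left-hand place (the cradle's +y side)
- cradle_right (a point): middle of a sleeve lying in the right-hand place
- gauge: fixed gauge: round grey base 100 mm across, 16 mm thick, round steel seat 58 mm across, 26 mm above the table, on it an upright steel pin, diameter 30 mm, 85 mm high, top 8 mm tapered. A brass key 8 mm wide stands 4.5 mm out of the pin on the -x side, from the seat to 40 mm above it; a red line on the base marks that side. Origin: centre of the underside, under the pin
- gauge_seat (a point): centre of the seat's top, on the pin's axis. A sleeve passes the key when its x axis points the same way as the gauge's x axis, to within about 7 degrees; turned wrong it rests on the key, 40 mm above the seat. Held off-centre it may drag on the pin; let go, it sinks by its own weight as far as it will go
- seat: the gauge's round steel seat, part of the fixed gauge (see gauge; same origin and axes)
- key: the gauge's brass key, part of the fixed gauge (same origin and axes)
- green_bin: open green plastic bin, fixed, 128 mm (x) by 120 mm (y); walls 4 mm, front lip (its -x side) 30 mm high with a blank white card, back 50 mm, floor 4 mm thick. Origin: centre of its underside
- green_bin_in (a point): centre of the green bin's inner floor. The bins stand side by side; the table 0.15 m in front of the middle between them (towards the robot) is bare, with room to stand a sleeve
- red_bin: open red plastic bin, fixed, 128 mm (x) by 120 mm (y); walls 4 mm, front lip (its -x side) 30 mm high with a blank white card, back 50 mm, floor 4 mm thick. Origin: centre of its underside
- red_bin_in (a point): centre of the red bin's inner floor
Things that resemble listed ones, but are neither listed nor needed, are in the scene too. Leave any blue or pink look-alike of the sleeve_b alone.

How it is judged:
By the outcome, as a careful person would: the job done as asked, in the order asked, and still so for the second after the job is handed in, with the robot touching nothing.
It also fails if it takes over 61 s, if anything falls off the work surface, if the arm or the gripper's body presses on something with over 40 N, if the wrist force passes 120 N, or if a joint passes its speed limit or range.

### The arm

A 7-joint arm with a two-finger parallel gripper is mounted at the origin on a cart in front of the work surface, level with it; the furniture and walls round the work are solid. World frame = base frame: x ahead of the robot, y to its left, z up, the work surface at z = 0. Lengths are in m, angles in rad, forces in N, time in s.
With the tool pointing down it reaches from about 0.4 to 0.85 m from the base axis. Payload 10.4 kg.
Tool frame: the origin (TCP) lies at the very end of the fingers, on their centre line; the grasp point (between the pads) lies 19 mm behind it (manip.grip_point_offset is the distance from the TCP to the grasp point, in m); z points along the fingers, y is the line along which they close (so a half turn about z gives the same grasp; the last joint's range is limited). The gripper opens to 85 mm and grips with 20 to 120 N. Pads are 22 mm wide; open, the fingers measure 114 mm over their backs; the gripper's body (76 mm by 85 mm) begins 54 mm behind the grasp point. The pads swing forward as they close: fully open they stand 13 mm farther back than shut.
Start: joints at [-1.165, 0.332, -0.065, 1.46, 0.022, 1.35, -0.088], TCP at [0.26, 0.568, 0.231] pointing down, gripper open.
Joint ranges: [-2.6, 2.6], [-0.5, 2.12], [-1.47, 1.34], [0.16, 2.42], [-1.27, 4.41], [0.06, 2.06], [-2.6, 2.6]. Speed limits (rad/s): [2.22, 2.22, 2.79, 2.79, 3.14, 3.14, 3.14].

### API

Orientations are given as a unit quaternion [x, y, z, w].
In Python, from workcell import manip gives the robot as it stands. The module is installed in compiled form; this text tells all that it offers.
- The arm moves only by the shell command python3 -m inch 'ROWS' [OPENING] [FORCE]. ROWS is JSON, a list of rows, each a list of 2 entries, a list of its own where there are three numbers: the shift along the tool's x, y, z each as a share of 0.08 m, from -1 to 1, then the turn, a rotation vector about the tool's x, y, z each as a share of 45 degrees, from -1 to 1. A call has exactly 10 rows; each row is the pose to reach, as a shift and turn from the pose commanded when the call began, along the tool's axes at that moment; what a row does not reach only later rows make up. A row lasts 1/10 s, in which the tool goes at most 50 mm and 8.59 degrees, less where a joint would pass 70% of its speed; a pose out of reach is approached as far as the arm can. A call with a number of a shift or a turn outside -1 to 1 is refused whole. A call with a gripper value outside its range is refused whole. OPENING is the opening, from 0 (shut) to 1 (fully open), set as the call begins (- or left out, the last holds). The fingers move at their own pace and stop on an object; FORCE is the grip in N (left out, the last holds). Time passes only in rows, so rows that repeat a pose let the fingers close, or fill a call up. It gives the time, the measured TCP pose, the force, the opening and the grip force at its end, in the units of the state.
- manip.get_obs(): the state, without advancing time (a new reading comes with each control period).
- manip.camera(name): name is "side" or "top" or "wrist"; returns the picture (420x560x3 uint8, red, green, blue); there is no depth.
- manip.camera_params(name): a dict with "fov_y" (degrees; the focal length in pixels is half the picture's height over the tangent of half this angle, whatever the lens; pixels are square), "cx", "cy" (the principal point, pixels), "camera_from_world" (4x4, takes a point from world to camera coordinates); the wrist camera has in their place "T_tool_cam" (4x4, takes a point from camera to tool coordinates, whose origin is the TCP and whose axes are the flange's). Camera axes: x right, y up, looking along -z (the intrinsics and any distortion apply to the point x, -y, -z); pixel columns grow to the right and rows downward; lengths in m; the calibration is good to about 2 mm. A picture is of the moment at which its call begins: read the wrist's pose just before it. camera_params takes no time and is no camera call.
- manip.hand_in(): hands the job in; it is judged then, once.
The state is a dict: "clock": time; "joint_pos": joint angles; "joint_velocities": joint speeds; "tau": joint torques, N m; "position": TCP position; "ee_rot": TCP orientation; "ft_force": force on the tool from outside, world axes, zero at the start; "torque": the same for the moment, N m; "grip_width": opening from 0.0 (shut) to 1.0 (fully open); "grasp_force": force on a finger pad.
Only numpy, scipy, OpenCV 4.12 (cv2) and the standard library are available. Lean on these libraries where they do the work, as an engineer would, in place of code of your own. Each camera call takes 0.05 s, during which the arm holds its last target. There are 200 camera calls.

## Working session

There is one attempt and no reset: what is moved stays moved. The work goes in short steps, Python scripts to look and compute and a shell command to move; the robot and the scene stay as the last step left them, time stands still between calls to the robot, and variables do not carry over. Pictures are saved under pics/ and viewed, at most 10 in all, crops included, and the job is handed in when it is done.

```bash
mkdir -p pics; python3 - <<'E'
from workcell import manip
import cv2,numpy as np
np.set_printoptions(precision=4,suppress=True)
o=manip.get_obs();print(o)
for n in("top","side"):
    p=manip.camera_params(n);print(n,p)
    im=manip.camera(n);cv2.imwrite(f"pics/{n}0.png",im[:,:,::-1])
print(manip.camera_params("wrist"),manip.grip_point_offset)
E
```

```text
{'clock': 0.0, 'joint_pos': array([-1.1646,  0.3328, -0.0647,  1.4609,  0.0216,  1.3499, -0.0885]), 'joint_velocities': array([ 0.0013, -0.0009, -0.0002, -0.0011, -0.0012, -0.0007, -0.0001]), 'tau': array([  0.0007, -62.5443,   0.0497, -39.1613,   0.0164,   0.01  ,
         0.    ]), 'position': array([0.2597, 0.5681, 0.2306]), 'ee_rot': array([ 0.2128,  0.9771, -0.0007, -0.0001]), 'ft_force': array([-0.6344, -0.2017,  0.0856]), 'torque': array([0.0722, 0.0352, 0.025 ]), 'grasp_force': 0.0, 'grip_width': 0.9974109091735797}
top {'fov_y': 52.74044522261355, 'cx': 284.84600200368016, 'cy': 215.39440187028845, 'camera_from_world': array([[-0.0222, -0.9997,  0.014 , -0.2523],
       [ 0.9906, -0.0201,  0.1352, -0.5255],
       [-0.1349,  0.0169,  0.9907, -1.5198],
       [ 0.    ,  0.    ,  0.    ,  1.    ]])}
side {'fov_y': 46.81033543681528, 'cx': 274.57493542431683, 'cy': 207.7601847593978, 'camera_from_world': array([[ 0.8743, -0.4847, -0.025 , -0.5667],
       [ 0.2381,  0.3833,  0.8924, -0.0983],
       [-0.4229, -0.7862,  0.4506, -1.4124],
       [ 0.    ,  0.    ,  0.    ,  1.    ]])}
{'fov_y': 64.31067443995511, 'cx': 275.09103044308614, 'cy': 209.02305996028684, 'T_tool_cam': array([[ 0.0001,  0.9546,  0.298 ,  0.0755],
       [ 1.    , -0.    , -0.0004,  0.0002],
       [-0.0004,  0.298 , -0.9546, -0.1424],
       [ 0.    ,  0.    ,  0.    ,  1.    ]])} 0.0187
```

View pics/top0.png

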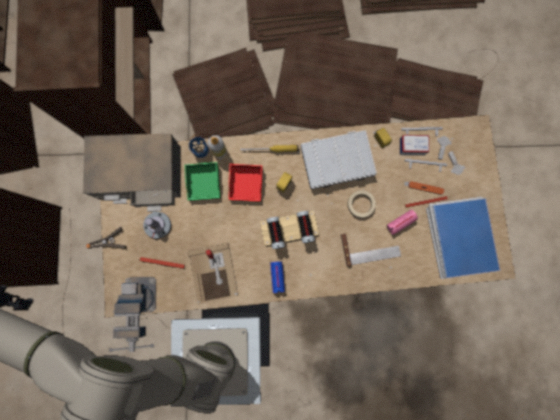

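View pics/side0.png

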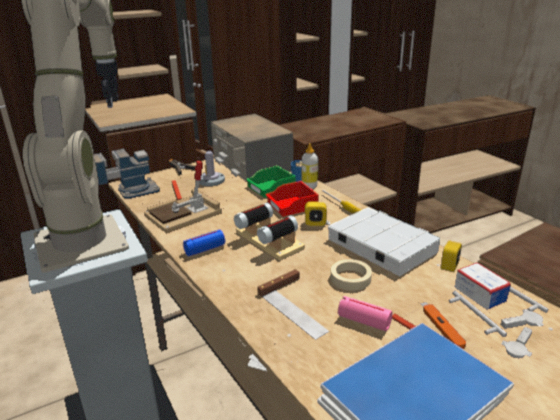

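Top view: the sleeves are in the cradle at (276,231), left, and (305,227), right. A gauge-like object is at (157,225), the green bin at (204,183) and the red bin at (246,184). Look-alikes are the blue cylinder (278,277) and the pink one (402,222). Next I'll take one close composite crop to check the choice.

```bash
cat > h.py <<'E'
from workcell import manip
import numpy as np,cv2
from scipy.spatial.transform import Rotation as R
np.set_printoptions(precision=4,suppress=True)
def cam(n,o=None):
    p=manip.camera_params(n);f=210/np.tan(np.radians(p['fov_y']/2))
    if n=='wrist':
        o=o or manip.get_obs();T=np.eye(4);T[:3,:3]=R.from_quat(o['ee_rot']).as_matrix();T[:3,3]=o['position']
        W=T@p['T_tool_cam']
    else: W=np.linalg.inv(p['camera_from_world'])
    return f,p['cx'],p['cy'],W
def ray(c,u,v):
    f,cx,cy,W=c;d=W[:3,:3]@np.array([(u-cx)/f,-(v-cy)/f,-1]);return W[:3,3],d
def at(c,u,v,z):
    p,d=ray(c,u,v);return p+d*(z-p[2])/d[2]
def pix(c,P):
    f,cx,cy,W=c;q=W[:3,:3].T@(np.array(P)-W[:3,3]);return np.array([cx-f*q[0]/q[2],cy+f*q[1]/q[2]])
E
python3 - <<'E'
from h import *
t=cv2.imread('pics/top0.png');s=cv2.imread('pics/side0.png')
def c(i,x,y,w,h): return cv2.resize(i[y:y+h,x:x+w],(400,300),interpolation=cv2.INTER_CUBIC)
cv2.imwrite('pics/comp.png',np.vstack([np.hstack([c(t,250,200,80,60),c(t,130,190,80,60)]),np.hstack([c(s,225,195,80,60),c(s,170,135,80,60)])]))
T=cam('top')
for n,u,v,z in[('L',276,231,.062),('R',305,227,.062),('gauge',157,225,.05),('green',204,183,.02),('red',246,184,.02)]:print(n,at(T,u,v,z))
E
```

```text
L [ 0.4607 -0.2299  0.062 ]
R [ 0.473  -0.3348  0.062 ]
gauge [0.4926 0.2003 0.05  ]
green [0.651  0.0364 0.02  ]
red [ 0.6442 -0.1207  0.02  ]
```

View pics/comp.png

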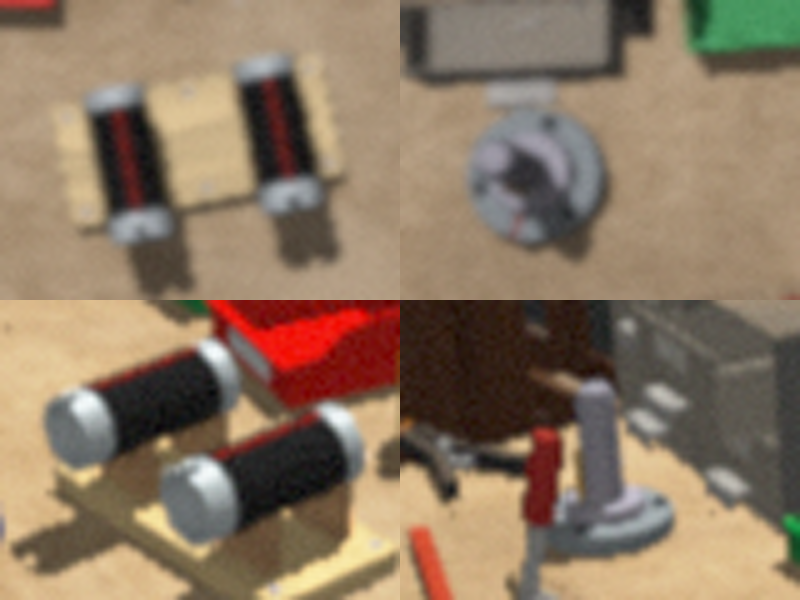

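The crop confirms the choice. The target is the left sleeve, with its plain end at about (273,218) and notched end at about (278,246), red line up. The right sleeve is the other one and must stay. The gauge at (157,225) has the upright pin, and its red line is at about (153,234). The blue (278,277) and pink (402,222) cylinders are decoys. First I'll travel to a spot near the gauge.

```bash
python3 -m inch '[[[-0.1,-0.07,0],[0,0,0]],[[-0.25,-0.17,0],[0,0,0]],[[-0.4,-0.28,0],[0,0,0]],[[-0.55,-0.38,0],[0,0,0]],[[-0.7,-0.48,0],[0,0,0]],[[-0.85,-0.59,0],[0,0,0]],[[-1,-0.7,0],[0,0,0]],[[-1,-0.7,0],[0,0,0]],[[-1,-0.7,0],[0,0,0]],[[-1,-0.7,0],[0,0,0]]]' 1 60
python3 -m inch '[[[-0.1,-0.07,0],[0,0,0]],[[-0.2,-0.17,0],[0,0,0]],[[-0.3,-0.28,0],[0,0,0]],[[-0.4,-0.38,0],[0,0,0]],[[-0.5,-0.48,0],[0,0,0]],[[-0.6,-0.59,0],[0,0,0]],[[-0.7,-0.7,0],[0,0,0]],[[-0.8,-0.8,0],[0,0,0]],[[-0.9,-0.9,0],[0,0,0]],[[-1,-1,0],[0,0,0]]]'
python3 -m inch '[[[-0.1,-0.1,0],[0,0,-0.08]],[[-0.2,-0.2,0],[0,0,-0.16]],[[-0.3,-0.3,0],[0,0,-0.24]],[[-0.4,-0.4,0],[0,0,-0.32]],[[-0.5,-0.5,0],[0,0,-0.4]],[[-0.6,-0.6,0],[0,0,-0.48]],[[-0.7,-0.7,0],[0,0,-0.56]],[[-0.8,-0.8,0],[0,0,-0.64]],[[-0.9,-0.9,0],[0,0,-0.7]],[[-1,-1,0],[0,0,-0.76]]]'
python3 - <<'E'
from h import *
import json
o=manip.get_obs();im=manip.camera('wrist');cv2.imwrite('pics/w1.png',im[:,:,::-1])
json.dump({k:np.array(o[k]).tolist() for k in('position','ee_rot')},open('w1.json','w'))
print(o['joint_pos'],o['position'],o['ee_rot'])
E
```

```text
clock: 1.1
position: [0.3087, 0.4849, 0.2313]
ee_rot: [0.212, 0.977, 0.0, -0.0]
ft_force: [0.1, 1.2, -0.1]
grip_width: 1.001
grasp_force: 0.0
clock: 2.1
position: [0.3491, 0.3774, 0.2313]
ee_rot: [0.213, 0.977, 0.0, 0.0]
ft_force: [0.7, -0.3, 1.2]
grip_width: 1.001
grasp_force: 0.0
clock: 3.1
position: [0.3885, 0.2714, 0.2313]
ee_rot: [-0.085, 0.996, 0.0, 0.0]
ft_force: [-0.0, -0.2, 0.2]
grip_width: 0.999
grasp_force: 0.0
[-0.823  -0.0061  0.1168  1.8503  0.0006  1.2972  1.0345] [0.3885 0.2714 0.2313] [-0.0849  0.9964  0.0001  0.    ]
```

View pics/w1.png

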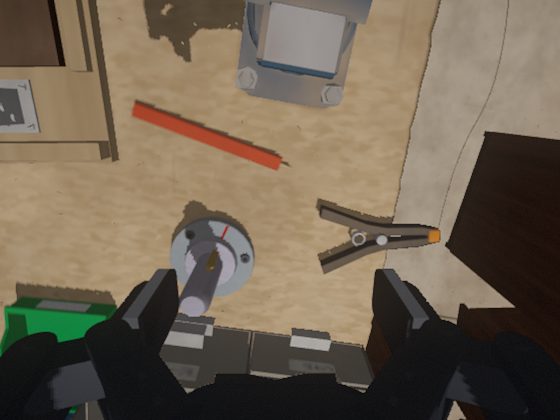

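The wrist picture shows the gauge: base disc centred about (212,257), its red line about (225,233), the brass key (212,260), pin top about (194,303). Green bin corner is at lower left.

```bash
python3 - <<'E'
from h import *
import json
o=json.load(open('w1.json'));c=cam('wrist',o)
im=cv2.imread('pics/w1.png')
a=at(c,212,257,.016);b=at(c,194,303,.111);print('base',a,'pintop',b, 'diam',at(c,170,257,.016)-at(c,254,257,.016))
r1=at(c,228,226,.016);r2=at(c,222,239,.016);print('line',r1,r2,'dir to centre',np.degrees(np.arctan2(*(a-r1)[1::-1])),np.degrees(np.arctan2(*(r2-r1)[1::-1])))
cv2.imwrite('pics/w1c.png',cv2.resize(im[205:325,150:270],(600,600),interpolation=cv2.INTER_CUBIC))
T=cam('top');tn=at(T,278,245.6,.07);tp=at(T,273,218.4,.07);print('sleeve',tn,tp,np.linalg.norm(tp-tn),np.degrees(np.arctan2(*(tp-tn)[1::-1])))
E
```

```text
base [0.495  0.2144 0.016 ] pintop [0.4951 0.2152 0.111 ] diam [ 0.0167 -0.0972  0.    ]
line [0.4533 0.228  0.016 ] [0.4704 0.2232 0.016 ] dir to centre -18.03043086229871 -15.682119576133632
sleeve [ 0.4075 -0.2361  0.07  ] [ 0.5056 -0.2201  0.07  ] 0.09936845469974184 9.267340299213657
```

View pics/w1c.png

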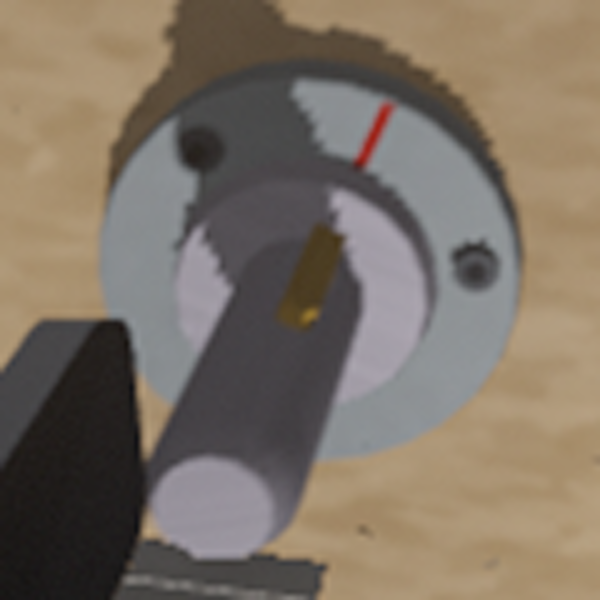

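```bash
python3 -m inch '[[[0,-0.1,0],[0,0,0]],[[0,-0.2,0],[0,0,0]],[[0,-0.3,0],[0,0,0]],[[0,-0.4,0],[0,0,0]],[[0,-0.5,0],[0,0,0]],[[0,-0.6,0],[0,0,0]],[[0,-0.7,0],[0,0,0]],[[0,-0.8,0],[0,0,0]],[[0,-0.9,0],[0,0,0]],[[0,-1,0],[0,0,0]]]'
python3 -m inch '[[[0,-0.1,0],[0,0,0]],[[0,-0.2,0],[0,0,0]],[[0,-0.3,0],[0,0,0]],[[0,-0.4,0],[0,0,0]],[[0,-0.5,0],[0,0,0]],[[0,-0.6,0],[0,0,0]],[[0,-0.7,0],[0,0,0]],[[0,-0.8,0],[0,0,0]],[[0,-0.9,0],[0,0,0]],[[0,-1,0],[0,0,0]]]'
python3 -m inch '[[[0,-0.1,0],[0,0,0]],[[0,-0.2,0],[0,0,0]],[[0,-0.3,0],[0,0,0]],[[0,-0.4,0],[0,0,0]],[[0,-0.5,0],[0,0,0]],[[0,-0.6,0],[0,0,0]],[[0,-0.7,0],[0,0,0]],[[0,-0.8,0],[0,0,0]],[[0,-0.9,0],[0,0,0]],[[0,-1,0],[0,0,0]]]'
python3 -c "
from h import *
o=manip.get_obs();print(o['joint_pos'])"
```

```text
clock: 4.15
position: [0.4018, 0.1927, 0.2313]
ee_rot: [-0.084, 0.996, 0.0, 0.0]
ft_force: [-0.6, 0.2, -0.4]
grip_width: 1.001
grasp_force: 0.0
clock: 5.15
position: [0.4152, 0.1138, 0.2313]
ee_rot: [-0.084, 0.996, 0.0, 0.0]
ft_force: [-1.3, 0.9, -0.8]
grip_width: 0.997
grasp_force: 0.0
clock: 6.15
position: [0.4286, 0.0349, 0.2313]
ee_rot: [-0.084, 0.996, 0.0, 0.0]
ft_force: [-0.6, -0.2, 0.3]
grip_width: 1.001
grasp_force: 0.0
[-0.599  -0.1333  0.3813  1.9577  0.0512  1.308   1.5048]
```

Refined from the crop: base centre (212,258.4), pin top (192.4,306.4), red line (228,225.6) to (222,238). I'll continue towards the cradle.

```bash
python3 -m inch '[[[0,-0.1,0],[0,0,0]],[[0,-0.2,0],[0,0,0]],[[0,-0.3,0],[0,0,0]],[[0,-0.4,0],[0,0,0]],[[0,-0.5,0],[0,0,0]],[[0,-0.6,0],[0,0,0]],[[0,-0.7,0],[0,0,0]],[[0,-0.8,0],[0,0,0]],[[0,-0.9,0],[0,0,0]],[[0,-1,0],[0,0,0]]]'
python3 -m inch '[[[0.1,-0.1,0],[0,0,0]],[[0.2,-0.2,0],[0,0,0]],[[0.3,-0.3,0],[0,0,0]],[[0.4,-0.4,0],[0,0,0]],[[0.5,-0.5,0],[0,0,0]],[[0.6,-0.6,0],[0,0,0]],[[0.7,-0.7,0],[0,0,0]],[[0.8,-0.8,0],[0,0,0]],[[0.8,-0.9,0],[0,0,0]],[[0.8,-1,0],[0,0,0]]]'
python3 - <<'E'
from h import *
import json
o=manip.get_obs();im=manip.camera('wrist');cv2.imwrite('pics/w2.png',im[:,:,::-1])
json.dump({k:np.array(o[k]).tolist() for k in('position','ee_rot')},open('w2.json','w'))
print(o['joint_pos'],o['position'],o['ee_rot'])
c=cam('wrist',json.load(open('w1.json')))
a=at(c,212,258.4,.016);b=at(c,192.4,306.4,.111);r1=at(c,228,225.6,.016);r2=at(c,222,238,.016)
print(a,b,[np.degrees(np.arctan2(*(q-r1)[1::-1])) for q in(a,b,r2)])
E
```

```text
clock: 7.15
position: [0.442, -0.0439, 0.2313]
ee_rot: [-0.084, 0.996, 0.0, 0.0]
ft_force: [-0.3, 0.5, 0.5]
grip_width: 1.001
grasp_force: 0.0
clock: 8.15
position: [0.3923, -0.1335, 0.2314]
ee_rot: [-0.084, 0.996, 0.0, 0.0]
ft_force: [-0.5, 0.1, -0.3]
grip_width: 1.004
grasp_force: 0.0
[-0.4422 -0.2158  0.5868  1.9986  0.1222  1.3248  1.843 ] [ 0.3923 -0.1335  0.2314] [-0.084   0.9965  0.0001  0.0003]
[0.4968 0.2146 0.016 ] [0.4988 0.2142 0.111 ] [np.float64(-16.832036995061078), np.float64(-16.665749231706517), np.float64(-16.66238484479517)]
```

View pics/w2.png

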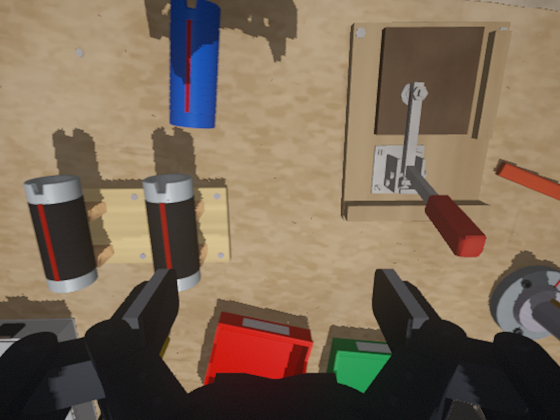

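The left sleeve spans about (168,178) at the notched end to (178,288) at the plain end. The other sleeve is at (62,235), and the blue look-alike at (194,65). The red bin is at (260,350) and the green at (370,365).

```bash
python3 - <<'E'
from h import *
import json
c=cam('wrist',json.load(open('w2.json')))
im=cv2.imread('pics/w2.png')
n=at(c,169,181,.062);pt=at(c,178,288,.085);print('notch ctr',n,'plain top',pt)
print('mid width', at(c,147,220,.065)-at(c,196.5,220,.065))
a=np.radians(9.3)
x=np.array([np.cos(a),np.sin(a),0]);y=np.array([-x[1],x[0],0])
def draw(mid,a):
    x=np.array([np.cos(a),np.sin(a),0]);y=np.array([-x[1],x[0],0]);I=cv2.resize(im[150:310,120:280],(640,640),interpolation=cv2.INTER_CUBIC)
    for s in(-.055,.055):
        P=np.array([((pix(c,mid+x*s+.023*(np.cos(t)*y+np.sin(t)*np.array([0,0,1])))-[120,150])*4+2) for t in np.linspace(0,6.28,40)])
        cv2.polylines(I,[P.astype(np.int32)],True,(0,255,0),1)
    return I
m=np.array([n[0]+.055*x[0],n[1]+.055*x[1],.062]);print(m)
cv2.imwrite('pics/fit.png',draw(m,a))
E
```

```text
notch ctr [ 0.4033 -0.2342  0.062 ] plain top [ 0.5026 -0.2112  0.085 ]
mid width [ 0.0081 -0.0477  0.    ]
[ 0.4576 -0.2253  0.062 ]
```

View pics/fit.png

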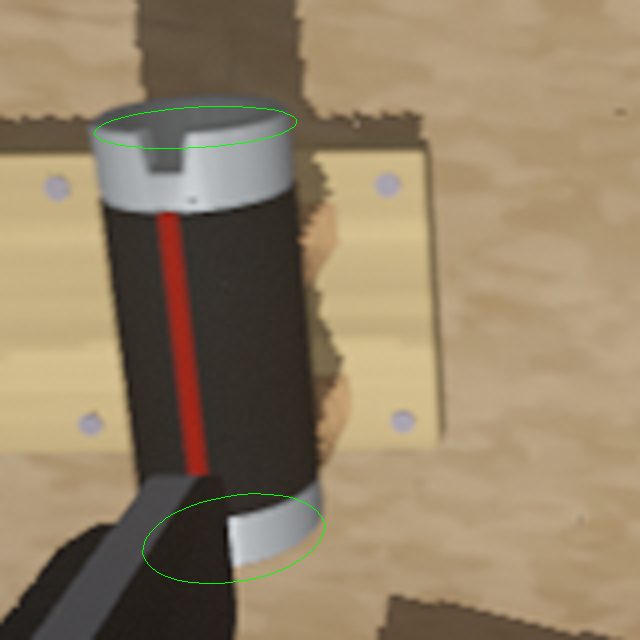

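```bash
cat >> h.py <<'E'
def Rt(yaw,tilt): # tool x toward robot along -heading(yaw); tilt>0 points forward
    y,t=np.radians([yaw,tilt]);X=np.array([np.cos(y),np.sin(y),0]);Z=np.array([0,0,1.])
    tz=np.sin(t)*X-np.cos(t)*Z;ty=np.cross(Z,X);return np.column_stack([np.cross(ty,tz),ty,tz])
def sh(p,M,base=None):
    if base is None:
        o=manip.get_obs();base=(o['position'],R.from_quat(o['ee_rot']).as_matrix())
    b,B=base;return B.T@(np.array(p)-b)/.08, R.from_matrix(B.T@M).as_rotvec()/np.radians(45)
E
python3 - <<'E'
from h import *
g=np.array([.4224,-.2318,.062]);M=Rt(9.3,60);t=g+.019*M[:,2];pre=t-.08*M[:,2]
M1=Rt(9.3,40)
print(t,pre);print('to mid',*sh(pre+[0,.0,.06],M1));print('mid->pre',*sh(pre,M,(pre+[0,0,.06],M1)))
E
```

```text
[ 0.4386 -0.2291  0.0525] [ 0.3703 -0.2403  0.0925]
to mid [ 0.4946 -1.257   0.9866] [ 0.0017 -0.8882  0.006 ]
mid->pre [0.4821 0.     0.5745] [ 0.     -0.4444 -0.    ]
```

```bash
python3 -m inch '[[[0.05,-0.1,0.05],[0,-0.09,0]],[[0.1,-0.2,0.12],[0,-0.18,0]],[[0.15,-0.3,0.2],[0,-0.27,0]],[[0.2,-0.4,0.3],[0,-0.36,0]],[[0.25,-0.5,0.4],[0,-0.45,0]],[[0.3,-0.6,0.5],[0,-0.54,0]],[[0.35,-0.7,0.6],[0,-0.63,0]],[[0.4,-0.8,0.7],[0,-0.72,0]],[[0.45,-0.9,0.8],[0,-0.81,0]],[[0.5,-1,0.9],[0,-0.89,0]]]'
python3 - <<'E'
from h import *
g=np.array([.4224,-.2318,.062]);M=Rt(9.3,60);t=g+.019*M[:,2];pre=t-.08*M[:,2]
print(*sh(pre,M));print(manip.get_obs()['joint_pos'])
E
```

```text
clock: 9.2
position: [0.3827, -0.2231, 0.1645]
ee_rot: [-0.068, 0.941, 0.026, 0.331]
ft_force: [0.9, 0.3, -0.3]
grip_width: 1.002
grasp_force: 0.0
[ 0.7067 -0.1954  0.5855] [-0.0116 -0.4724 -0.0179]
[-0.0893 -0.4991  0.7897  2.4147 -0.2553  0.6461  2.6037]
```

Joints are near their limits (too folded), so I'll grasp with only a 30° tilt. After lifting I'll yaw about 90° so the tool points sideways when the sleeve is stood up.

```bash
python3 - <<'E'
from h import *
g=np.array([.4224,-.2318,.062]);M=Rt(9.3,30);t=g+.019*M[:,2];pre=t-.08*M[:,2]
print(t,pre,*sh(pre,M)); print(Rt(9.3,30).T@np.array([0,0,1]))
E
```

```text
[ 0.4318 -0.2303  0.0455] [ 0.3923 -0.2367  0.1148] [ 0.3144 -0.1896  0.5425] [-0.0065  0.1943 -0.0202]
[-0.5    0.    -0.866]
```

```bash
python3 -m inch '[[[0.05,-0.03,0.09],[0,0.04,0]],[[0.1,-0.06,0.18],[0,0.08,0]],[[0.15,-0.1,0.27],[0,0.12,0]],[[0.2,-0.13,0.36],[0,0.16,0]],[[0.25,-0.16,0.45],[0,0.19,-0.02]],[[0.31,-0.19,0.54],[0,0.19,-0.02]],[[0.31,-0.19,0.54],[0,0.19,-0.02]],[[0.31,-0.19,0.54],[0,0.19,-0.02]],[[0.31,-0.19,0.54],[0,0.19,-0.02]],[[0.31,-0.19,0.54],[0,0.19,-0.02]]]'
python3 - <<'E'
from h import *
g=np.array([.4224,-.2318,.062]);M=Rt(9.3,30);t=g+.019*M[:,2]
print(*sh(t,M));print(manip.get_obs()['joint_pos'])
o=manip.get_obs();im=manip.camera('wrist');cv2.imwrite('pics/w3.png',im[:,:,::-1])
E
```

```text
clock: 10.2
position: [0.3934, -0.2328, 0.1148]
ee_rot: [-0.083, 0.962, 0.019, 0.258]
ft_force: [0.3, -0.6, 0.3]
grip_width: 1.0
grasp_force: 0.0
[ 0.0185 -0.045   0.9887] [-0.001   0.0002  0.0125]
[-0.2555 -0.3151  0.9135  2.364  -0.2299  0.6252  2.5849]
```

View pics/w3.png

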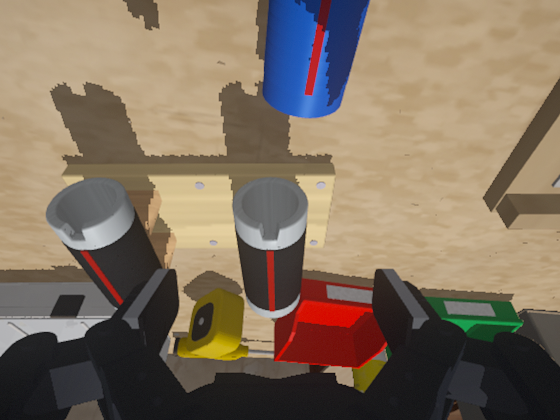

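The left sleeve's notched end at (270,210) lies centred between the fingers, whose pads are at about x 165 and 385. I'll advance and grip.

```bash
python3 -m inch '[[[0.02,-0.04,0.12],[0,0,0]],[[0.02,-0.04,0.24],[0,0,0]],[[0.02,-0.04,0.36],[0,0,0]],[[0.02,-0.04,0.48],[0,0,0]],[[0.02,-0.04,0.6],[0,0,0]],[[0.02,-0.04,0.72],[0,0,0]],[[0.02,-0.04,0.84],[0,0,0]],[[0.02,-0.04,0.94],[0,0,0]],[[0.02,-0.04,0.99],[0,0,0]],[[0.02,-0.04,0.99],[0,0,0]]]'
python3 -m inch '[[[0,0,0],[0,0,0]],[[0,0,0],[0,0,0]],[[0,0,0],[0,0,0]],[[0,0,0],[0,0,0]],[[0,0,0],[0,0,0]],[[0,0,0],[0,0,0]],[[0,0,0],[0,0,0]],[[0,0,0],[0,0,0]],[[0,0,0],[0,0,0]],[[0,0,0],[0,0,0]]]' 0.3 70
python3 - <<'E'
from h import *
o=manip.get_obs();print(o['joint_pos'],o['torque'])
g=np.array([.4224,-.2318,.062]);M=Rt(9.3,30);t=g+.019*M[:,2]
print(*sh(t,M))
E
```

```text
clock: 11.25
position: [0.422, -0.22, 0.0592]
ee_rot: [-0.081, 0.963, 0.014, 0.257]
ft_force: [0.1, -0.8, -0.3]
grip_width: 0.999
grasp_force: 0.0
clock: 12.25
position: [0.427, -0.228, 0.0641]
ee_rot: [-0.079, 0.962, 0.007, 0.262]
ft_force: [2.8, -22.8, 8.4]
grip_width: 0.502
grasp_force: 70.3
[-0.7209 -0.2646  1.3396  2.3889 -0.2492  0.4335  2.6025] [-4.7633 -0.8811 -2.9516]
[ 0.0707 -0.0308  0.2292] [-0.0342  0.009   0.01  ]
```

The q7 limit kept the tool about 18 mm too high, so the pads pinch above the axis. I'll let go, back off and turn the gripper half round about its own axis for an equivalent grasp with q7 free.

```bash
python3 -m inch '[[[0,0,0],[0,0,0]],[[0,0,0],[0,0,0]],[[0,0,0],[0,0,0]],[[0,0,-0.25],[0,0,0]],[[0,0,-0.5],[0,0,0]],[[0,0,-0.75],[0,0,0]],[[0,0,-1],[0,0,0]],[[0,0,-1],[0,0,0.18]],[[0,0,-1],[0,0,0.37]],[[0,0,-1],[0,0,0.56]]]' 1 70
python3 -m inch '[[[0,0,0],[0,0,0.15]],[[0,0,0],[0,0,0.3]],[[0,0,0],[0,0,0.45]],[[0,0,0],[0,0,0.6]],[[0,0,0],[0,0,0.7]],[[0,0,0],[0,0,0.8]],[[0,0,0],[0,0,0.9]],[[0,0,0],[0,0,1]],[[0,0,0],[0,0,1]],[[0,0,0],[0,0,1]]]'
python3 -m inch '[[[0,0,0],[0,0,0.15]],[[0,0,0],[0,0,0.3]],[[0,0,0],[0,0,0.45]],[[0,0,0],[0,0,0.6]],[[0,0,0],[0,0,0.7]],[[0,0,0],[0,0,0.8]],[[0,0,0],[0,0,0.9]],[[0,0,0],[0,0,1]],[[0,0,0],[0,0,1]],[[0,0,0],[0,0,1]]]'
python3 -m inch '[[[0,0,0],[0,0,0.15]],[[0,0,0],[0,0,0.3]],[[0,0,0],[0,0,0.45]],[[0,0,0],[0,0,0.6]],[[0,0,0],[0,0,0.7]],[[0,0,0],[0,0,0.8]],[[0,0,0],[0,0,0.9]],[[0,0,0],[0,0,1]],[[0,0,0],[0,0,1]],[[0,0,0],[0,0,1]]]'
python3 - <<'E'
from h import *
o=manip.get_obs();print(o['joint_pos'],o['position'],o['ee_rot'])
F=np.diag([-1,-1,1.])
g=np.array([.4224,-.2318,.062]);M=Rt(9.3,30)@F;t=g+.019*M[:,2];
print(*sh(t,M));print(*sh(t-.06*M[:,2],M))
im=manip.camera('wrist');cv2.imwrite('pics/w4.png',im[:,:,::-1])
E
```

```text
clock: 13.25
position: [0.3825, -0.2248, 0.1285]
ee_rot: [0.134, 0.957, 0.071, 0.248]
ft_force: [0.6, 0.1, 0.2]
grip_width: 1.003
grasp_force: 0.0
clock: 14.25
position: [0.3826, -0.2251, 0.1285]
ee_rot: [0.486, 0.835, 0.159, 0.202]
ft_force: [0.7, -0.7, 0.4]
grip_width: 0.996
grasp_force: 0.0
clock: 15.25
position: [0.3828, -0.2253, 0.1287]
ee_rot: [0.768, 0.586, 0.225, 0.126]
ft_force: [0.2, -0.2, -0.7]
grip_width: 1.0
grasp_force: 0.0
clock: 16.25
position: [0.3829, -0.2253, 0.1288]
ee_rot: [0.934, 0.247, 0.256, 0.031]
ft_force: [0.3, 0.9, -0.2]
grip_width: 0.998
grasp_force: 0.0
[ 0.3372 -0.2264  0.3565  2.3617 -0.4849  0.6899 -0.023 ] [ 0.3829 -0.2253  0.1288] [0.934  0.2474 0.2559 0.0308]
[-0.0547  0.1355  1.1996] [0.0139 0.0056 0.4566]
[-0.0594  0.143   0.4496] [0.0139 0.0056 0.4566]
```

View pics/w4.png

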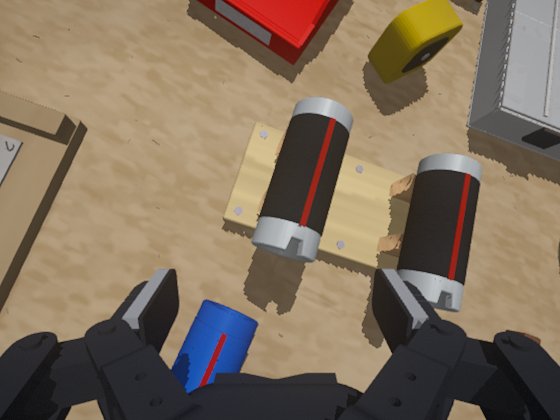

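The sleeve still lies in the left place, from about (290,235) to (322,110), with its red line up. I'll check that it didn't shift by comparing the red line numerically.

```bash
python3 - <<'E'
from h import *
c=cam('wrist');im=cv2.imread('pics/w4.png').astype(int)
b,g,r=im[...,0],im[...,1],im[...,2]
m=(r>90)&(g<60)&(b<60);m[:95]=0;m[260:]=0;m[:,:260]=0;m[:,360:]=0
v,u=np.nonzero(m);P=np.array([at(c,a,d,.085) for a,d in zip(u,v)])
q=P[:,:2];ctr=q.mean(0);w=np.linalg.svd(q-ctr,full_matrices=0)[2][0];w*=np.sign(w[0])
s=(q-ctr)@w
print(len(u),ctr,np.degrees(np.arctan2(w[1],w[0])),s.min(),s.max(),ctr+s.min()*w,ctr+s.max()*w)
# same from w2
import json
c=cam('wrist',json.load(open('w2.json')));im=cv2.imread('pics/w2.png').astype(int)
b,g,r=im[...,0],im[...,1],im[...,2]
m=(r>90)&(g<60)&(b<60);m[:200]=0;m[275:]=0;m[:,:150]=0;m[:,180:]=0
v,u=np.nonzero(m);P=np.array([at(c,a,d,.085) for a,d in zip(u,v)]);q=P[:,:2];ctr=q.mean(0);w=np.linalg.svd(q-ctr,full_matrices=0)[2][0];w*=np.sign(w[0]);s=(q-ctr)@w
print(len(u),ctr,np.degrees(np.arctan2(w[1],w[0])),ctr+s.min()*w)
E
```

```text
760 [ 0.4583 -0.2282] 9.68965621112385 -0.03727999050399152 0.04021035460467728 [ 0.4216 -0.2345] [ 0.498  -0.2215]
380 [ 0.4482 -0.2271] 10.310926969696775 [ 0.4172 -0.2327]
```

```bash
python3 -m inch '[[[-0.01,0.02,0.05],[0,0,0.1]],[[-0.02,0.05,0.12],[0,0,0.2]],[[-0.04,0.08,0.2],[0,0,0.3]],[[-0.05,0.11,0.3],[0.01,0,0.4]],[[-0.06,0.14,0.4],[0.01,0,0.46]],[[-0.06,0.16,0.45],[0.01,0,0.46]],[[-0.06,0.16,0.45],[0.01,0,0.46]],[[-0.06,0.16,0.45],[0.01,0,0.46]],[[-0.06,0.16,0.45],[0.01,0,0.46]],[[-0.06,0.16,0.45],[0.01,0,0.46]]]'
python3 - <<'E'
from h import *
o=manip.get_obs();print(o['joint_pos'])
F=np.diag([-1,-1,1.]);g=np.array([.4245,-.2331,.062]);M=Rt(9.7,30)@F;t=g+.019*M[:,2];print(*sh(t,M))
E
```

```text
clock: 17.3
position: [0.4028, -0.2363, 0.098]
ee_rot: [0.963, 0.075, 0.257, -0.02]
ft_force: [-0.2, 0.2, -0.3]
grip_width: 0.997
grasp_force: 0.0
[ 0.3462 -0.0952  0.3586  2.3404 -0.6267  0.6329 -0.2419]
[ 0.0151 -0.0002  0.7647] [ 0.0095  0.004  -0.0152]
```

```bash
python3 -m inch '[[[0.01,0,0.12],[0,0,0]],[[0.01,0,0.26],[0,0,0]],[[0.01,0,0.4],[0,0,0]],[[0.01,0,0.54],[0,0,0]],[[0.01,0,0.68],[0,0,0]],[[0.01,0,0.76],[0,0,0]],[[0.01,0,0.76],[0,0,0]],[[0.01,0,0.76],[0,0,0]],[[0.01,0,0.76],[0,0,0]],[[0.01,0,0.76],[0,0,0]]]'
python3 -m inch '[[[0,0,0],[0,0,0]],[[0,0,0],[0,0,0]],[[0,0,0],[0,0,0]],[[0,0,0],[0,0,0]],[[0,0,0],[0,0,0]],[[0,0,0],[0,0,0]],[[0,0,0],[0,0,0]],[[0,0,0],[0,0,0]],[[0,0,0],[0,0,0]],[[0,0,0],[0,0,0]]]' 0.3 70
python3 - <<'E'
from h import *
o=manip.get_obs();print(o['joint_pos'])
F=np.diag([-1,-1,1.]);g=np.array([.4245,-.2331,.062]);M=Rt(9.7,30)@F;t=g+.019*M[:,2];print(t,*sh(t,M))
B=R.from_quat(o['ee_rot']).as_matrix();print(B)
# plan: lift and final
E
```

```text
clock: 18.3
position: [0.4334, -0.2318, 0.0459]
ee_rot: [0.963, 0.075, 0.257, -0.02]
ft_force: [-0.5, -0.8, 0.3]
grip_width: 0.996
grasp_force: 0.0
clock: 19.3
position: [0.433, -0.2297, 0.0454]
ee_rot: [0.963, 0.076, 0.256, -0.022]
ft_force: [-8.0, 7.0, 12.8]
grip_width: 0.525
grasp_force: 69.6
[ 0.3077  0.0722  0.3499  2.3373 -0.8685  0.5277 -0.0421]
[ 0.4339 -0.2315  0.0455] [0.0071 0.024  0.0012] [ 0.0043  0.0045 -0.0147]
[[ 0.8573  0.1569  0.4904]
 [ 0.1348 -0.9876  0.0804]
 [ 0.4969 -0.0029 -0.8678]]
```

Good grip now: width matches 46 mm and the tool is on axis. Next I'll plan the lift and standing turn.

```bash
cat > plan.py <<'E'
from h import *
from scipy.spatial.transform import Slerp
def S0(yaw=9.7):
    a=np.radians(yaw);X=np.array([np.cos(a),np.sin(a),0]);Z=np.array([0,0,1.]);return np.column_stack([-Z,-np.cross(Z,X),-X])
def Sf(phi): return R.from_euler('z',phi,degrees=True).as_matrix()
E
python3 - <<'E'
from plan import *
o=manip.get_obs();B=R.from_quat(o['ee_rot']).as_matrix();p=o['position']
S=B.T@S0(); np.save('S.npy',S)
Bf=Sf(-75)@S.T; tf=np.array([.5,-.07,.088+.03])+.019*Bf[:,2]
P=[(p,B),(p+[0,0,.075],B)]
sl=Slerp([0,1],R.from_matrix([B,Bf]))
for k in(1,2,3):P.append((p+[0,0,.075]+(tf-p-[0,0,.075])*k/3+[0,0,.02*(k<3)],sl(k/3).as_matrix()))
for a,b in zip(P,P[1:]):print(b[0],'tz',b[1][:,2],*sh(*b,a))
E
```

```text
[ 0.433  -0.2297  0.1204] tz [ 0.4904  0.0804 -0.8678] [ 0.4659 -0.0027 -0.8136] [0. 0. 0.]
[ 0.4568 -0.1818  0.1364] tz [ 0.2265 -0.2204 -0.9487] [ 0.4353 -0.5456  0.0196] [-0.2067 -0.4892 -0.7413]
[ 0.4806 -0.1338  0.1325] tz [ 0.1219 -0.5863 -0.8009] [ 0.6071 -0.2841 -0.0181] [-0.2067 -0.4892 -0.7413]
[ 0.5043 -0.0859  0.1086] tz [ 0.2278 -0.8374 -0.4969] [ 0.7281  0.0286 -0.0754] [-0.2067 -0.4892 -0.7413]
```

```bash
python3 -m inch '[[[0.05,0,-0.08],[0,0,0]],[[0.1,0,-0.17],[0,0,0]],[[0.15,0,-0.26],[0,0,0]],[[0.2,0,-0.35],[0,0,0]],[[0.25,0,-0.44],[0,0,0]],[[0.3,0,-0.53],[0,0,0]],[[0.35,0,-0.62],[0,0,0]],[[0.4,0,-0.71],[0,0,0]],[[0.45,0,-0.8],[0,0,0]],[[0.47,0,-0.82],[0,0,0]]]'
python3 -m inch '[[[0.04,-0.05,0],[-0.02,-0.05,-0.07]],[[0.09,-0.11,0],[-0.04,-0.1,-0.15]],[[0.13,-0.16,0],[-0.06,-0.15,-0.22]],[[0.17,-0.22,0],[-0.08,-0.2,-0.3]],[[0.22,-0.27,0],[-0.1,-0.25,-0.37]],[[0.26,-0.33,0],[-0.12,-0.3,-0.44]],[[0.3,-0.38,0],[-0.15,-0.34,-0.52]],[[0.35,-0.44,0],[-0.17,-0.39,-0.59]],[[0.39,-0.49,0],[-0.19,-0.44,-0.67]],[[0.44,-0.55,0],[-0.21,-0.49,-0.74]]]'
python3 -m inch '[[[0.06,-0.03,0],[-0.02,-0.05,-0.07]],[[0.12,-0.06,0],[-0.04,-0.1,-0.15]],[[0.18,-0.08,0],[-0.06,-0.15,-0.22]],[[0.24,-0.11,0],[-0.08,-0.2,-0.3]],[[0.3,-0.14,0],[-0.1,-0.25,-0.37]],[[0.36,-0.17,0],[-0.12,-0.3,-0.44]],[[0.43,-0.2,0],[-0.15,-0.34,-0.52]],[[0.49,-0.23,0],[-0.17,-0.39,-0.59]],[[0.55,-0.25,0],[-0.19,-0.44,-0.67]],[[0.61,-0.28,-0.02],[-0.21,-0.49,-0.74]]]'
python3 - <<'E'
from plan import *
o=manip.get_obs();S=np.load('S.npy');Bf=Sf(-75)@S.T; tf=np.array([.5,-.07,.088+.03])+.019*Bf[:,2]
print(*sh(tf,Bf),o['joint_pos'])
E
```

```text
clock: 20.3
position: [0.4335, -0.2318, 0.1218]
ee_rot: [0.963, 0.075, 0.257, -0.02]
ft_force: [-0.5, -0.4, -3.5]
grip_width: 0.521
grasp_force: 71.8
clock: 21.3
position: [0.4566, -0.1831, 0.1383]
ee_rot: [0.931, 0.328, 0.069, 0.147]
ft_force: [-0.2, 1.3, -3.5]
grip_width: 0.52
grasp_force: 71.7
clock: 22.3
position: [0.4811, -0.1351, 0.1341]
ee_rot: [0.78, 0.539, -0.125, 0.294]
ft_force: [-0.2, 0.2, -3.5]
grip_width: 0.523
grasp_force: 71.7
[ 0.7478  0.0106 -0.0756] [-0.2076 -0.4784 -0.7439] [-0.0326  0.1288 -0.2347  2.0926  0.7723  1.1176 -1.0482]
```

```bash
python3 -m inch '[[[0.07,0,0],[-0.02,-0.05,-0.07]],[[0.14,0,-0.01],[-0.04,-0.1,-0.15]],[[0.22,0,-0.02],[-0.06,-0.15,-0.22]],[[0.3,0,-0.03],[-0.08,-0.2,-0.3]],[[0.37,0,-0.04],[-0.1,-0.24,-0.37]],[[0.45,0,-0.05],[-0.12,-0.29,-0.44]],[[0.52,0,-0.05],[-0.15,-0.34,-0.52]],[[0.6,0.01,-0.06],[-0.17,-0.39,-0.59]],[[0.67,0.01,-0.07],[-0.19,-0.43,-0.67]],[[0.75,0.01,-0.08],[-0.21,-0.48,-0.74]]]'
python3 - <<'E'
from plan import *
o=manip.get_obs();S=np.load('S.npy');Bf=Sf(-75)@S.T; tf=np.array([.5,-.07,.088])+.019*Bf[:,2]
print(*sh(tf,Bf),o['joint_pos'],o['ft_force'],o['position'])
# check sleeve verticality from side image: left/right silhouette axis
c=cam('side');b=np.array([.5,-.07,.03])
for z in(0,.11):print(pix(c,b+[0,0,z]))
im=manip.camera('side');cv2.imwrite('pics/s1.png',im[:,:,::-1])
u,v=pix(c,b+[0,0,.05]).astype(int);cv2.imwrite('pics/s1c.png',cv2.resize(im[v-45:v+45,u-60:u+60,::-1],(800,600),interpolation=cv2.INTER_CUBIC))
E
```

```text
clock: 23.3
position: [0.5046, -0.0856, 0.1089]
ee_rot: [0.53, 0.683, -0.301, 0.402]
ft_force: [-0.1, 0.6, -3.5]
grip_width: 0.523
grasp_force: 71.8
[ 0.3281 -0.0093  0.1902] [ 0.0015  0.0025 -0.0031] [-0.2634  0.422  -0.3051  2.0828  1.1259  1.4058 -0.9851] [-0.1278  0.6349 -3.4652] [ 0.5046 -0.0856  0.1089]
[244.5082 201.32  ]
[242.6313 169.4795]
```

```bash
python3 -m inch '[[[0.04,0,0.02],[0,0,0]],[[0.08,0,0.05],[0,0,0]],[[0.13,0,0.08],[0,0,0]],[[0.18,0,0.1],[0,0,0]],[[0.22,0,0.13],[0,0,0]],[[0.26,0,0.15],[0,0,0]],[[0.3,0,0.17],[0,0,0]],[[0.32,0,0.18],[0,0,0]],[[0.33,-0.01,0.19],[0,0,0]],[[0.34,-0.01,0.195],[0,0,0]]]'
python3 - <<'E'
from plan import *
o=manip.get_obs();print(o['torque'],R.from_quat(o['ee_rot']).as_matrix()[:,2],o['ft_force'])
E
```

```text
clock: 24.35
position: [0.5049, -0.0862, 0.08]
ee_rot: [0.531, 0.681, -0.301, 0.404]
ft_force: [-5.6, 5.1, 18.8]
grip_width: 0.519
grasp_force: 73.7
[-1.7263  0.3623 -0.8005] [ 0.2295 -0.8395 -0.4924] [-5.5565  5.1373 18.7782]
```

Contact with the table at the expected height. Release and back off.

```bash
python3 -m inch '[[[0,0,0],[0,0,0]],[[0,0,0],[0,0,0]],[[0,0,0],[0,0,0]],[[0,0,0],[0,0,0]],[[0,0,-0.1],[0,0,0]],[[0,0,-0.25],[0,0,0]],[[0,0,-0.45],[0,0,0]],[[0,0,-0.65],[0,0,0]],[[0,0,-0.85],[0,0,0]],[[0,0,-1],[0,0,0]]]' 1
python3 - <<'E'
from plan import *
o=manip.get_obs();print(o['joint_pos'])
im=manip.camera('wrist');cv2.imwrite('pics/w5.png',im[:,:,::-1]);np.savez('w5.npz',position=o['position'],ee_rot=o['ee_rot'])
c=cam('wrist',o)
print([pix(c,p) for p in ([.5,-.07,0],[.5,-.07,.11])])
imc=manip.camera('side');cv2.imwrite('pics/s2.png',imc[:,:,::-1])
# dark tyre silhouette in wrist image around expected
g=im.max(2).astype(int)
m=(g<60).astype(np.uint8);n,l,st,ce=cv2.connectedComponentsWithStats(m)
for i in np.argsort(-st[1:,4])[:6]+1:print(st[i],ce[i])
E
```

```text
clock: 25.35
position: [0.4858, -0.0172, 0.1185]
ee_rot: [0.531, 0.682, -0.3, 0.402]
ft_force: [0.5, -0.9, -0.4]
grip_width: 1.003
grasp_force: 0.0
[-0.3525  0.4375 -0.3662  2.0361  1.0367  1.512  -1.0236]
[array([271.5639, 105.604 ]), array([274.2119, 262.0511])]
[    0   269   560   151 37789] [293.2865 371.8039]
[ 240  108   35  125 3918] [257.3226 170.1904]
[ 281  108   29  123 2585] [294.2956 175.9571]
[179 224  58  26 653] [212.7228 232.3583]
[ 97 400   7  17  18] [ 99.9444 407.5556]
[295 123   3   2   4] [296.   123.25]
```

The tyre is seen upright, centred at u≈275 against 273 expected, so the sleeve is standing. Next, the move to a vertical tool above it.

```bash
cat >> plan.py <<'E'
def Mv(a):
    a=np.radians(a);y=np.array([np.cos(a),np.sin(a),0]);z=np.array([0,0,-1.]);return np.column_stack([np.cross(y,z),y,z])
E
python3 - <<'E'
from plan import *
o=manip.get_obs();B=R.from_quat(o['ee_rot']).as_matrix();p=o['position'];M=Mv(-120)
sl=Slerp([0,1],R.from_matrix([B,M]));H=sl(.5).as_matrix()
p1=np.array([.485,-.01,.18]);p2=np.array([.5,-.07,.175])
print(H[:,2],*sh(p1,H));print(*sh(p2,M,(p1,H)))
E
```

```text
[-0.208  -0.5458 -0.8117] [-0.6252  0.0212 -0.4593] [0.7739 0.3075 1.3228]
[-0.1098  0.642   0.4211] [0.7739 0.3075 1.3228]
```

```bash
python3 - <<'E'
from plan import *
o=manip.get_obs();B=R.from_quat(o['ee_rot']).as_matrix();p=o['position'];M=Mv(15)
sl=Slerp([0,1],R.from_matrix([B,M]));H=sl(.6).as_matrix()
p1=np.array([.485,-.01,.17]);p2=np.array([.5,-.07,.165])
print(H[:,2],*sh(p1,H));print(*sh(p2,M,(p1,H)))
E
```

```text
[ 0.1103 -0.393  -0.9129] [-0.5167  0.0189 -0.3972] [ 0.0116  0.8029 -0.0094]
[-0.6802 -0.0107  0.3725] [ 0.0077  0.5353 -0.0063]
```

```bash
python3 -m inch '[[[-0.05,0,-0.1],[0,0.04,0]],[[-0.1,0,-0.2],[0,0.12,0]],[[-0.16,0,-0.25],[0,0.2,0]],[[-0.22,0,-0.3],[0,0.3,0]],[[-0.3,0.01,-0.34],[0.01,0.4,0]],[[-0.36,0.01,-0.36],[0.01,0.5,0]],[[-0.42,0.01,-0.38],[0.01,0.6,-0.01]],[[-0.48,0.02,-0.4],[0.01,0.7,-0.01]],[[-0.52,0.02,-0.4],[0.01,0.8,-0.01]],[[-0.52,0.02,-0.4],[0.01,0.8,-0.01]]]'
python3 -m inch '[[[-0.08,0,0.02],[0,0.06,0]],[[-0.16,0,0.05],[0,0.12,0]],[[-0.24,0,0.1],[0,0.18,0]],[[-0.32,0,0.15],[0,0.24,0]],[[-0.4,0,0.2],[0,0.3,0]],[[-0.48,0,0.25],[0.01,0.36,0]],[[-0.56,0,0.3],[0.01,0.42,0]],[[-0.64,-0.01,0.34],[0.01,0.48,-0.01]],[[-0.68,-0.01,0.37],[0.01,0.54,-0.01]],[[-0.68,-0.01,0.37],[0.01,0.54,-0.01]]]'
python3 - <<'E'
from plan import *
o=manip.get_obs();im=manip.camera('wrist');cv2.imwrite('pics/w6.png',im[:,:,::-1]);np.savez('w6.npz',position=o['position'],ee_rot=o['ee_rot'])
print(o['joint_pos'],*sh([.5,-.07,.165],Mv(15)))
c=cam('wrist',o)
print('pred',[pix(c,p) for p in ([.5,-.07,0],[.5,-.07,.11])], [pix(c,np.array([.5,-.07,z])+.023*np.array([-np.cos(np.radians(-75)),-np.sin(np.radians(-75)),0])) for z in(.02,.09)])
i=im.astype(int);r,g,b=i[...,0],i[...,1],i[...,2]
m=((r>80)&(g<60)&(b<60)).astype(np.uint8);n,l,st,ce=cv2.connectedComponentsWithStats(m)
for k in np.argsort(-st[1:,4])[:6]+1:print('red',st[k],ce[k])
E
```

```text
clock: 26.45
position: [0.4854, -0.0147, 0.1708]
ee_rot: [0.6, 0.772, -0.126, 0.169]
ft_force: [0.1, 0.8, -0.3]
grip_width: 1.001
grasp_force: 0.0
clock: 27.45
position: [0.4988, -0.0735, 0.1636]
ee_rot: [0.61, 0.793, -0.003, -0.002]
ft_force: [-1.0, 0.6, -0.3]
grip_width: 1.0
grasp_force: 0.0
[ 0.2258  0.1333 -0.1845  1.8504  0.0287  1.1672  0.2912] [ 0.0256  0.0205 -0.0159] [-0.0086  0.0011 -0.0007]
pred [array([277.7992, 186.0181]), array([277.8818, 226.8559])] [array([277.8236, 165.3696]), array([277.8807, 183.6727])]
red [  328   194   203   148 15650] [427.5709 265.9996]
red [   0   16   96   58 4029] [42.5366 45.7213]
red [280 164   7  21  99] [282.6162 174.7879]
red [ 27 309  16   4  22] [ 34.2273 310.4091]
red [ 55 312   6   5  18] [ 57.7222 313.8889]
red [ 51 313   3   2   5] [ 52.2 313.6]
```

```bash
python3 - <<'E'
import cv2
im=cv2.imread('pics/w6.png');cv2.imwrite('pics/w6c.png',cv2.resize(im[140:290,200:360],(640,600),interpolation=cv2.INTER_CUBIC))
E
```

```text
(no output)
```

View pics/w6c.png

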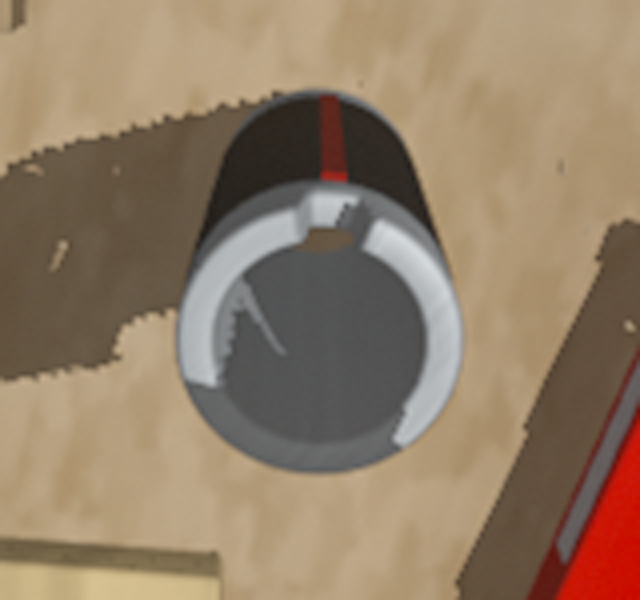

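The sleeve stands upright, notched end up. The rim is centred at crop (320,327), which is image (280,221.7). The notch and red line are at the top, with the line from (330,97) to (334,178) and the notch at about (337,215).

```bash
python3 - <<'E'
from plan import *
d=np.load('w6.npz');o={k:d[k] for k in d};c=cam('wrist',o)
px=lambda u,v:(200+u/4-.4,140+v/4-.4)
t=at(c,*px(320,327),.11);print('top ctr',t,'diam',np.linalg.norm(at(c,*px(178,327),.11)-at(c,*px(462,327),.11)),np.linalg.norm(at(c,*px(320,182),.11)-at(c,*px(320,473),.11)))
for u,v,z in((334,178,.094),(330,97,.016),(332,140,.055),(336,222,.11)):
    q=at(c,*px(u,v),z);w=t-q;print(np.degrees(np.arctan2(w[1],w[0])),np.hypot(w[0],w[1]))
print(*sh([t[0],t[1],.066],Mv(15)))
E
```

```text
top ctr [ 0.5001 -0.0662  0.11  ] diam 0.04412715228567084 0.04798527226702134
-81.62070618444136 0.020125283966352693
-82.59739100177171 0.020166185344359835
-82.9269857925162 0.018539412720577162
-83.06288094635907 0.017040018994023864
[0.0722 0.0421 1.2214] [-0.0086  0.0011 -0.0007]
```

```bash
python3 -m inch '[[[0.03,0.02,0.05],[0,0,0]],[[0.06,0.04,0.15],[0,0,0]],[[0.06,0.04,0.25],[0,0,0]],[[0.06,0.04,0.37],[-0.01,0,0]],[[0.06,0.04,0.5],[-0.01,0,0]],[[0.06,0.04,0.62],[-0.01,0,0]],[[0.06,0.04,0.75],[-0.01,0,0]],[[0.06,0.04,0.87],[-0.01,0,0]],[[0.06,0.04,0.95],[-0.01,0,0]],[[0.06,0.04,1],[-0.01,0,0]]]'
python3 -m inch '[[[0,0,0.04],[0,0,0]],[[0,0,0.1],[0,0,0]],[[0,0,0.16],[0,0,0]],[[0,0,0.2],[0,0,0]],[[0,0,0.22],[0,0,0]],[[0,0,0.22],[0,0,0]],[[0,0,0.22],[0,0,0]],[[0,0,0.22],[0,0,0]],[[0,0,0.22],[0,0,0]],[[0,0,0.22],[0,0,0]]]'
python3 -m inch '[[[0,0,0],[0,0,0]],[[0,0,0],[0,0,0]],[[0,0,0],[0,0,0]],[[0,0,0],[0,0,0]],[[0,0,0],[0,0,0]],[[0,0,0],[0,0,0]],[[0,0,0],[0,0,0]],[[0,0,0],[0,0,0]],[[0,0,0],[0,0,0]],[[0,0,0],[0,0,0]]]' 0.3 50
python3 - <<'E'
from plan import *
o=manip.get_obs();print(o['ft_force'],o['torque'],o['joint_pos'])
p=o['position'];B=R.from_quat(o['ee_rot']).as_matrix()
print(np.degrees(np.arctan2(B[1,1],B[0,1])),B[:,2])
# next: lift .11 then to gauge stop
M=Mv(15);up=np.array([p[0],p[1],.15]);print(*sh(up,M));
M2=Mv(15+65.8);print(*sh([.498,.13,.17],M2,(up,M)))
E
```

```text
clock: 28.5
position: [0.5011, -0.0666, 0.0842]
ee_rot: [0.608, 0.794, 0.002, 0.001]
ft_force: [0.2, -0.3, 0.7]
grip_width: 1.001
grasp_force: 0.0
clock: 29.5
position: [0.5014, -0.0665, 0.0675]
ee_rot: [0.608, 0.794, 0.002, 0.001]
ft_force: [0.3, -0.5, 0.4]
grip_width: 1.0
grasp_force: 0.0
clock: 30.5
position: [0.5012, -0.0667, 0.0675]
ee_rot: [0.608, 0.794, 0.002, 0.001]
ft_force: [-2.6, -0.6, 4.7]
grip_width: 0.537
grasp_force: 50.6
[-2.5658 -0.5696  4.7319] [-0.0949  0.8119 -0.0294] [ 0.2131  0.2408 -0.1885  1.9484  0.053   0.9533  0.2622]
15.056122676228103 [ 0.0039  0.0013 -1.    ]
[ 0.0003  0.0042 -1.0308] [ 0.0052 -0.0004  0.0012]
[ 2.3852  0.5977 -0.25  ] [ 0.      0.     -1.4622]
```

Gripped at about 24 mm below the rim. Lift, turning towards the gauge yaw (sleeve φ −82° → −16.7°, i.e. +65.6°).

```bash
python3 -m inch '[[[0,0,-0.06],[0,0,0]],[[0,0,-0.15],[0,0,0]],[[0,0,-0.25],[0,0,0]],[[0,0,-0.36],[0,0,-0.1]],[[0,0,-0.47],[0,0,-0.2]],[[0,0,-0.58],[0,0,-0.31]],[[0,0,-0.7],[0,0,-0.42]],[[0,0,-0.8],[0,0,-0.53]],[[0,0,-0.9],[0,0,-0.63]],[[0,0,-1],[0,0,-0.73]]]'
python3 -m inch '[[[0.05,0.05,-0.2],[0,0,0]],[[0.12,0.12,-0.4],[0,0,0]],[[0.2,0.2,-0.6],[0,0,0]],[[0.3,0.3,-0.7],[0,0,0]],[[0.4,0.4,-0.7],[0,0,0]],[[0.5,0.5,-0.7],[0,0,0]],[[0.6,0.6,-0.7],[0,0,0]],[[0.7,0.7,-0.7],[0,0,0]],[[0.8,0.8,-0.7],[0,0,0]],[[0.9,0.9,-0.7],[0,0,0]]]'
python3 -m inch '[[[0.09,0.09,0],[0,0,-0.07]],[[0.18,0.18,0],[0,0,-0.15]],[[0.27,0.27,0],[0,0,-0.22]],[[0.36,0.36,0],[0,0,-0.3]],[[0.42,0.42,0],[0,0,-0.37]],[[0.48,0.48,0],[0,0,-0.45]],[[0.52,0.52,0],[0,0,-0.52]],[[0.54,0.54,0],[0,0,-0.6]],[[0.54,0.54,0],[0,0,-0.67]],[[0.54,0.54,0],[0,0,-0.73]]]'
python3 - <<'E'
from plan import *
o=manip.get_obs();im=manip.camera('wrist');cv2.imwrite('pics/w7.png',im[:,:,::-1]);np.savez('w7.npz',position=o['position'],ee_rot=o['ee_rot'])
B=R.from_quat(o['ee_rot']).as_matrix();print(o['position'],np.degrees(np.arctan2(B[1,1],B[0,1])),B[:,2],o['joint_pos'])
c=cam('wrist',o)
pred=[pix(c,p) for p in([.498,.2144,.016],[.498,.2144,.026],[.498,.2144,.111])];print(pred)
h=cv2.cvtColor(im,cv2.COLOR_RGB2HSV)
# low-saturation steel/grey pixels around base
m=((h[...,1]<45)&(h[...,2]>60)).astype(np.uint8)
u,v=pred[0].astype(int);w=np.zeros_like(m);w[max(v-80,0):v+110,max(u-80,0):u+80]=1;m*=w
n,l,st,ce=cv2.connectedComponentsWithStats(m)
for k in np.argsort(-st[1:,4])[:5]+1:print(st[k],ce[k])
b=(im[...,0].astype(int)>110)&(im[...,1]<85)&(im[...,2]<85)&(w>0);vv,uu=np.nonzero(b);print(len(uu),uu.mean() if len(uu) else 0,vv.mean() if len(uu) else 0)
E
```

```text
clock: 31.5
position: [0.5011, -0.0666, 0.1483]
ee_rot: [0.357, 0.934, 0.002, 0.002]
ft_force: [-0.5, 0.8, -3.5]
grip_width: 0.529
grasp_force: 51.3
clock: 32.5
position: [0.4955, 0.0359, 0.2033]
ee_rot: [0.359, 0.933, 0.001, 0.002]
ft_force: [0.4, 0.5, -3.7]
grip_width: 0.529
grasp_force: 51.4
clock: 33.5
position: [0.4924, 0.0966, 0.2035]
ee_rot: [0.079, 0.997, 0.001, 0.002]
ft_force: [0.2, -0.3, -2.7]
grip_width: 0.529
grasp_force: 51.4
[0.4924 0.0966 0.2035] 80.90744585476102 [ 0.0041  0.0015 -1.    ] [ 0.1089  0.1019 -0.4155  1.8038  0.0432  1.2404  1.0936]
[array([391.9901, 169.4318]), array([395.4571, 171.3782]), array([435.9147, 194.0913])]
[ 340  118  112   99 8200] [393.9239 169.2423]
[ 330  230  141   49 4818] [410.4355 258.5959]
[311 269  10  10  61] [314.2459 274.8525]
[323 269   2   1   2] [323.5 269. ]
38 401.07894736842104 129.02631578947367
```

```bash
cat > fit.py <<'E'
from plan import *
def fitc(im,c,ctr,r,rng=.006,frame=np.eye(3)):
    g=cv2.GaussianBlur(cv2.cvtColor(im,cv2.COLOR_BGR2GRAY),(3,3),0).astype(np.float32)
    gx,gy=cv2.Sobel(g,5,1,0),cv2.Sobel(g,5,0,1);G=cv2.GaussianBlur(np.minimum(np.hypot(gx,gy),120),(3,3),0)
    t=np.linspace(0,2*np.pi,120);best=[]
    for a in np.arange(-rng,rng+1e-6,.0005):
        for b in np.arange(-rng,rng+1e-6,.0005):
            P=np.array([pix(c,ctr+frame@np.array([a+r*np.cos(q),b+r*np.sin(q),0])) for q in t[::2]])
            s=cv2.remap(G,P[:,0:1].astype(np.float32),P[:,1:2].astype(np.float32),1).mean();best.append((s,a,b))
    best.sort(reverse=True);return np.round(best[:4],4)
E
python3 - <<'E'
from fit import *
im=cv2.imread('pics/w7.png');d=np.load('w7.npz');o={k:d[k] for k in d};c=cam('wrist',o)
B=R.from_quat(o['ee_rot']).as_matrix();p=o['position']
g=np.array([.498,.2144,0])
print('base',fitc(im,c,g+[0,0,.016],.05));print('seat',fitc(im,c,g+[0,0,.026],.029))
for r in(.010,.011,.012,.013):print('pin',r,fitc(im,c,g+[0,0,.111],r)[0])
print('pin15',fitc(im,c,g+[0,0,.103],.015)[0])
print('rim out',fitc(im,c,p-.0425*B[:,2],.023,.006,B));print('rim in',fitc(im,c,p-.0425*B[:,2],.0165,.006,B))
# calibrated check: first view
o1=__import__('json').load(open('w1.json'));c1=cam('wrist',o1);i1=cv2.imread('pics/w1.png')
print('w1 base',fitc(i1,c1,g+[0,0,.016],.05)[0],'pin',fitc(i1,c1,g+[0,0,.111],.012)[0])
d=np.load('w6.npz');o={k:d[k] for k in d};print('w6 rim',fitc(cv2.imread('pics/w6.png'),cam('wrist',o),np.array([.5001,-.0667,.11]),.023)[0])
E
```

```text
base [[52.9143 -0.006  -0.006 ]
 [51.7477  0.001   0.    ]
 [51.7172 -0.006  -0.0055]
 [51.3963  0.001   0.0005]]
seat [[63.5351  0.      0.    ]
 [63.5248  0.      0.0005]
 [63.1016 -0.0005  0.0005]
 [63.0008 -0.0005  0.    ]]
pin 0.01 [75.2654 -0.0005 -0.001 ]
pin 0.011 [89.0251  0.     -0.0005]
pin 0.012 [72.4355  0.      0.0005]
pin 0.013 [61.8195  0.0015  0.0015]
pin15 [57.8301 -0.0005 -0.001 ]
rim out [[64.0232  0.0045 -0.0015]
 [62.4401  0.0045 -0.002 ]
 [62.3708  0.0045  0.002 ]
 [62.2739  0.0045 -0.001 ]]
rim in [[73.7405 -0.0025  0.0005]
 [73.3061 -0.0025  0.    ]
 [71.8071 -0.003   0.    ]
 [71.7581 -0.003   0.0005]]
w1 base [58.0794  0.002   0.    ] pin [92.9197  0.001  -0.0005]
w6 rim [82.8536 -0.0005 -0.0025]
```

Gauge confirmed at (0.498, 0.214) by seat, pin and base fits. The sleeve is held 2.3 mm off along the tool's −x. I'll move over the pin with that correction and a 1.5° yaw trim.

```bash
python3 -m inch '[[[0,0.1,0],[0,0,0]],[[0,0.2,0],[0,0,0]],[[0,0.3,0],[0,0,0]],[[0,0.4,0],[0,0,0]],[[0,0.5,0],[0,0,-0.01]],[[0,0.6,0],[0,0,-0.02]],[[0,0.7,0],[0,0,-0.03]],[[0,0.8,0],[0,0,-0.03]],[[0,0.9,0],[0,0,-0.03]],[[0,1,0],[0,0,-0.03]]]'
python3 - <<'E'
from plan import *
print(*sh([.4957,.2146,.2035],Mv(82.4)))
E
```

```text
clock: 34.55
position: [0.5055, 0.1756, 0.2037]
ee_rot: [0.069, 0.998, 0.001, 0.002]
ft_force: [-0.1, 0.6, -3.0]
grip_width: 0.526
grasp_force: 51.4
[0.188  0.4666 0.0031] [ 0.0026  0.0051 -0.0065]
```

```bash
python3 -m inch '[[[0.05,0.1,0],[0,0,0]],[[0.1,0.2,0],[0,0,0]],[[0.15,0.3,0],[0,0,0]],[[0.19,0.4,0],[0,0,0]],[[0.19,0.46,0],[0,0,0]],[[0.19,0.47,0],[0,0,-0.01]],[[0.19,0.47,0],[0,0,-0.01]],[[0.19,0.47,0.03],[0,0,-0.01]],[[0.19,0.47,0.1],[0,0,-0.01]],[[0.19,0.47,0.18],[0,0,-0.01]]]'
python3 - <<'E'
from plan import *
print(*sh([.4957,.2146,.145],Mv(82.4)))
E
```

```text
clock: 35.55
position: [0.4956, 0.214, 0.1888]
ee_rot: [0.065, 0.998, 0.001, 0.002]
ft_force: [0.1, 0.2, -3.3]
grip_width: 0.531
grasp_force: 51.5
[0.0019 0.0068 0.5477] [0.0025 0.0052 0.003 ]
```

```bash
python3 -m inch '[[[0,0.01,0.06],[0,0,0]],[[0,0.01,0.12],[0,0,0]],[[0,0.01,0.18],[0,0,0]],[[0,0.01,0.24],[0,0,0]],[[0,0.01,0.3],[0,0,0]],[[0,0.01,0.36],[0,0,0]],[[0,0.01,0.42],[0,0,0]],[[0,0.01,0.48],[0,0,0]],[[0,0.01,0.54],[0,0,0]],[[0,0.01,0.54],[0,0,0]]]'
python3 -c "
from plan import *
o=manip.get_obs();print(o['ft_force'],o['torque'],*sh([.4957,.2146,.12],Mv(82.4)))"
```

```text
clock: 36.55
position: [0.4954, 0.215, 0.1454]
ee_rot: [0.065, 0.998, 0.001, 0.002]
ft_force: [0.6, -0.6, -3.4]
grip_width: 0.533
grasp_force: 51.4
[ 0.5708 -0.5748 -3.3517] [-0.0079 -0.0417  0.0219] [-0.0027 -0.0045  0.3174] [0.0019 0.0038 0.0037]
```

On the pin with no side force. Down past the key's top.

```bash
python3 -m inch '[[[0,0,0.04],[0,0,0]],[[0,0,0.08],[0,0,0]],[[0,0,0.12],[0,0,0]],[[0,0,0.16],[0,0,0]],[[0,0,0.2],[0,0,0]],[[0,0,0.24],[0,0,0]],[[0,0,0.28],[0,0,0]],[[0,0,0.31],[0,0,0]],[[0,0,0.31],[0,0,0]],[[0,0,0.31],[0,0,0]]]'
```

```text
clock: 37.55
position: [0.4959, 0.2152, 0.1214]
ee_rot: [0.065, 0.998, 0.001, 0.002]
ft_force: [-0.5, -0.2, -2.2]
grip_width: 0.533
grasp_force: 51.4
```

```bash
python3 -m inch '[[[0,0,0.03],[0,0,0]],[[0,0,0.06],[0,0,0]],[[0,0,0.09],[0,0,0]],[[0,0,0.1],[0,0,0]],[[0,0,0.1],[0,0,0]],[[0,0,0.1],[0,0,0]],[[0,0,0.1],[0,0,0]],[[0,0,0.1],[0,0,0]],[[0,0,0.1],[0,0,0]],[[0,0,0.1],[0,0,0]]]'
python3 -m inch '[[[0,0,0],[0,0,0]],[[0,0,0],[0,0,0]],[[0,0,0],[0,0,0]],[[0,0,0],[0,0,0]],[[0,0,0],[0,0,0]],[[0,0,0],[0,0,0]],[[0,0,0],[0,0,0]],[[0,0,0],[0,0,0]],[[0,0,0],[0,0,0]],[[0,0,0],[0,0,0]]]' 0.85
python3 - <<'E'
from fit import *
o=manip.get_obs();im=manip.camera('wrist')[:,:,::-1].copy();cv2.imwrite('pics/w8.png',im);c=cam('wrist',o)
for z in(.126,.131,.136,.141,.149,.154,.159):
    g=np.array([.498,.2142,z]);print(z,fitc(im,c,g,.023,.004)[0],fitc(im,c,g,.0165,.004)[0])
E
```

```text
clock: 38.55
position: [0.496, 0.2152, 0.1134]
ee_rot: [0.065, 0.998, 0.001, 0.002]
ft_force: [0.2, 0.1, -4.2]
grip_width: 0.532
grasp_force: 51.4
clock: 39.55
position: [0.496, 0.2152, 0.1134]
ee_rot: [0.065, 0.998, 0.001, 0.002]
ft_force: [-0.8, -0.3, 0.5]
grip_width: 0.848
grasp_force: 0.0
0.126 [32.7269  0.0015 -0.0005] [32.2925  0.0025  0.0005]
0.131 [34.3817  0.002  -0.001 ] [32.7448 -0.0005 -0.001 ]
0.136 [64.5869  0.004  -0.001 ] [35.1212 -0.003  -0.0015]
0.141 [62.6542  0.002  -0.001 ] [31.6657 -0.004  -0.004 ]
0.149 [59.0251 -0.0005 -0.0005] [27.9708  0.004   0.0015]
0.154 [61.8765 -0.004   0.0005] [84.6845  0.0025 -0.001 ]
0.159 [36.9901 -0.003   0.002 ] [66.0117 -0.0025  0.    ]
```

```bash
python3 - <<'E'
from fit import *
o=manip.get_obs();im=cv2.imread('pics/w8.png');c=cam('wrist',o)
for z in np.arange(.130,.164,.002):
    g=np.array([.498,.2142,z]);print(round(z,3),[ (fitc(im,c,g,r,.0015)[0]).tolist() for r in(.023,.0165)])
B=R.from_quat(o['ee_rot']).as_matrix()
s=manip.camera('side');cs=cam('side');cv2.imwrite('pics/s3.png',s[:,:,::-1])
# column profile on pin axis in side view
for z in np.arange(.0,.2,.006):
    u,v=pix(cs,[.498,.2142,z]);print('%.3f'%z,(round(u),round(v)),s[int(round(v)),int(round(u))-1:int(round(u))+2].mean(0).astype(int))
E
```

```text
0.13 [[33.9212, 0.001, -0.0005], [32.5882, 0.0, -0.0005]]
0.132 [[34.1515, 0.0015, -0.001], [33.1282, -0.001, -0.001]]
0.134 [[33.4769, 0.0015, -0.001], [32.6458, -0.0015, -0.0015]]
0.136 [[33.9044, 0.0015, -0.001], [22.2974, -0.0015, 0.0015]]
0.138 [[34.1278, 0.0015, -0.001], [17.7827, 0.0015, -0.0015]]
0.14 [[48.749, 0.0015, -0.0015], [18.3, 0.0015, -0.001]]
0.142 [[61.4259, 0.0015, -0.0005], [18.549, 0.0015, -0.0005]]
0.144 [[58.5597, 0.0005, -0.0005], [19.4509, 0.0015, -0.0005]]
0.146 [[56.861, -0.0005, -0.0005], [21.3639, 0.0015, 0.0005]]
0.148 [[57.5683, 0.0005, 0.0], [25.3351, 0.0015, 0.0015]]
0.15 [[62.2467, -0.0015, -0.0005], [26.4104, 0.0005, 0.0015]]
0.152 [[55.1655, 0.0005, 0.0], [28.9514, 0.0015, 0.0015]]
0.154 [[55.8122, -0.0015, 0.0], [70.5836, 0.0015, -0.001]]
0.156 [[38.1462, -0.001, 0.001], [75.999, 0.0005, -0.0005]]
0.158 [[34.8433, -0.0015, 0.0015], [68.5554, -0.0015, 0.0]]
0.16 [[25.1055, 0.0005, 0.0015], [59.0437, -0.001, 0.0005]]
0.162 [[20.9614, 0.0015, 0.001], [37.9, -0.0015, 0.0015]]
0.000 (211, 180) [134 138 141]
0.006 (211, 179) [105 106 111]
0.012 (211, 1
[... 188 characters left out ...]

0.054 (210, 166) [22 20 23]
0.060 (210, 165) [19 20 17]
0.066 (209, 163) [19 16 19]
0.072 (209, 162) [18 20 13]
0.078 (209, 160) [21 20 19]
0.084 (209, 159) [21 22 17]
0.090 (209, 157) [22 21 20]
0.096 (209, 156) [19 19 19]
0.102 (209, 154) [39 40 42]
0.108 (208, 152) [72 73 76]
0.114 (208, 151) [69 72 74]
0.120 (208, 149) [62 64 64]
0.126 (208, 148) [63 66 68]
0.132 (208, 146) [66 67 69]
0.138 (208, 144) [57 59 62]
0.144 (207, 143) [64 68 69]
0.150 (207, 141) [36 39 42]
0.156 (207, 140) [33 33 37]
0.162 (207, 138) [25 26 29]
0.168 (207, 136) [32 29 34]
0.174 (207, 135) [23 26 29]
0.180 (207, 133) [26 30 33]
0.186 (206, 132) [22 26 27]
0.192 (206, 130) [25 25 26]
0.198 (206, 128) [28 28 31]
```

Both views put the rim at z≈0.154–0.156, so it stands proud (0.136 would be seated). I'll confirm that it's really stopped and not just dragging: regrip lightly and ease down a few mm.

```bash
python3 -m inch '[[[0,0,0],[0,0,0]],[[0,0,0],[0,0,0]],[[0,0,0],[0,0,0]],[[0,0,0],[0,0,0]],[[0,0,0],[0,0,0]],[[0,0,0],[0,0,0]],[[0,0,0.015],[0,0,0]],[[0,0,0.03],[0,0,0]],[[0,0,0.045],[0,0,0]],[[0,0,0.045],[0,0,0]]]' 0.3 50
python3 -c "
from plan import *
o=manip.get_obs();p=o['position'];print(o['ft_force'],o['torque'],o['joint_pos'])
print(*sh([p[0],p[1],.21],Mv(82.4)))
M=Mv(82.4);T=cam('top');d=at(T,246,184,.03);print(d)
"
```

```text
clock: 40.65
position: [0.4965, 0.2153, 0.1125]
ee_rot: [0.065, 0.998, 0.001, 0.003]
ft_force: [-9.5, -6.3, 29.3]
grip_width: 0.529
grasp_force: 53.6
[-9.494  -6.2774 29.3314] [-1.5962  2.2899  0.0508] [-0.0659  0.2866 -0.4916  1.8094  0.1548  1.0773  0.8276]
[-0.0073  0.002  -1.2185] [0.0021 0.0076 0.0036]
[ 0.642  -0.1215  0.03  ]
```

It stops hard about 18 mm above the seat (29 N for under 1 mm), so the red bin is right. I'll lift it off and locate the red bin from the first top image.

```bash
python3 -m inch '[[[0,0,-0.1],[0,0,0]],[[0,0,-0.2],[0,0,0]],[[0,0,-0.3],[0,0,0]],[[0,0,-0.4],[0,0,0]],[[0,0,-0.5],[0,0,0]],[[0,0,-0.6],[0,0,0]],[[0,0,-0.7],[0,0,0]],[[0,0,-0.8],[0,0,0]],[[0,0,-0.9],[0,0,0]],[[0,0,-1],[0,0,0]]]'
python3 - <<'E'
from plan import *
im=cv2.imread('pics/top0.png').astype(int);b,g,r=im[...,0],im[...,1],im[...,2];T=cam('top')
m=((r>110)&(g<60)&(b<60)).astype(np.uint8);n,l,st,ce=cv2.connectedComponentsWithStats(m);k=1+np.argmax(st[1:,4])
print(st[k],ce[k]);v,u=np.nonzero(l==k);(rc,sz,an)=cv2.minAreaRect(np.column_stack([u,v]).astype(np.float32));print(rc,sz,an,at(T,*rc,.03))
bp=[at(T,a,d,.04)[:2] for a,d in cv2.boxPoints((rc,sz,an))];print(bp)
o=manip.get_obs();print(o['position'],*sh([.645,-.12,.21],Mv(82.4)))
E
```

```text
clock: 41.65
position: [0.4954, 0.2152, 0.1904]
ee_rot: [0.065, 0.998, 0.001, 0.002]
ft_force: [-0.3, 1.2, -2.2]
grip_width: 0.528
grasp_force: 52.1
[230 166  33  36 207] [248.1111 182.3285]
(246.1031036376953, 183.0251007080078) (31.264535903930664, 35.094547271728516) 2.385944128036499 [ 0.6457 -0.1219  0.03  ]
[array([ 0.5813, -0.0619]), array([ 0.7137, -0.0679]), array([ 0.7066, -0.1841]), array([ 0.5742, -0.1767])]
[0.4954 0.2152 0.1904] [-2.3966 -3.9123 -0.2436] [0.0025 0.0047 0.0039]
```

```bash
python3 -m inch '[[[-0.05,-0.08,-0.1],[0,0,0]],[[-0.1,-0.18,-0.2],[0,0,0]],[[-0.17,-0.28,-0.24],[0,0,0]],[[-0.23,-0.38,-0.24],[0,0,0]],[[-0.29,-0.48,-0.24],[0,0,0]],[[-0.35,-0.58,-0.24],[0,0,0]],[[-0.41,-0.68,-0.24],[0,0,0]],[[-0.47,-0.78,-0.24],[0,0,0]],[[-0.53,-0.88,-0.24],[0,0,0]],[[-0.6,-0.98,-0.24],[0,0,0]]]'
python3 -m inch '[[[-0.06,-0.1,0],[0,0,0]],[[-0.12,-0.2,0],[0,0,0]],[[-0.18,-0.3,0],[0,0,0]],[[-0.24,-0.4,0],[0,0,0]],[[-0.3,-0.5,0],[0,0,0]],[[-0.36,-0.6,0],[0,0,0]],[[-0.42,-0.7,0],[0,0,0]],[[-0.48,-0.8,0],[0,0,0]],[[-0.54,-0.9,0],[0,0,0]],[[-0.6,-1,0],[0,0,0]]]'
python3 -m inch '[[[-0.06,-0.1,0],[0,0,0]],[[-0.12,-0.2,0],[0,0,0]],[[-0.18,-0.3,0],[0,0,0]],[[-0.24,-0.4,0],[0,0,0]],[[-0.3,-0.5,0],[0,0,0]],[[-0.36,-0.6,0],[0,0,0]],[[-0.42,-0.7,0],[0,0,0]],[[-0.48,-0.8,0],[0,0,0]],[[-0.54,-0.9,0],[0,0,0]],[[-0.6,-1,0],[0,0,0]]]'
python3 -c "
from plan import *
o=manip.get_obs();print(o['position'],o['joint_pos'],*sh([.645,-.122,.15],Mv(82.4)))"
```

```text
clock: 42.65
position: [0.5329, 0.1306, 0.2089]
ee_rot: [0.065, 0.998, 0.001, 0.002]
ft_force: [-6.3, 2.7, -1.9]
grip_width: 0.531
grasp_force: 52.0
clock: 43.65
position: [0.5705, 0.0448, 0.209]
ee_rot: [0.065, 0.998, 0.001, 0.002]
ft_force: [-0.3, -0.0, -3.3]
grip_width: 0.525
grasp_force: 51.8
clock: 44.65
position: [0.6078, -0.0407, 0.209]
ee_rot: [0.065, 0.998, 0.001, 0.002]
ft_force: [1.1, 1.1, -2.5]
grip_width: 0.526
grasp_force: 51.8
[ 0.6078 -0.0407  0.209 ] [ 0.2487  0.3259 -0.3195  1.5275  0.1032  1.3007  1.3589] [-0.59   -0.9495  0.738 ] [0.0026 0.005  0.0037]
```

```bash
python3 -m inch '[[[-0.07,-0.12,0],[0,0,0]],[[-0.14,-0.24,0],[0,0,0]],[[-0.21,-0.36,0.02],[0,0,0]],[[-0.28,-0.48,0.06],[0,0,0]],[[-0.35,-0.6,0.12],[0,0,0]],[[-0.42,-0.72,0.2],[0,0,0]],[[-0.49,-0.84,0.3],[0,0,0]],[[-0.56,-0.93,0.42],[0,0,0]],[[-0.59,-0.95,0.56],[0,0,0]],[[-0.59,-0.95,0.72],[0,0,0]]]'
python3 -m inch '[[[0,0,0.1],[0,0,0]],[[0,0,0.2],[0,0,0]],[[0,0,0.32],[0,0,0]],[[0,0,0.45],[0,0,0]],[[0,0,0.57],[0,0,0]],[[0,0,0.69],[0,0,0]],[[0,0,0.8],[0,0,0]],[[0,0,0.88],[0,0,0]],[[0,0,0.9],[0,0,0]],[[0,0,0.9],[0,0,0]]]'
python3 -c "
from plan import *
o=manip.get_obs();print(o['position'],o['ft_force'],*sh([.645,-.122,.0725],Mv(82.4)))"
```

```text
clock: 45.65
position: [0.6449, -0.1215, 0.1503]
ee_rot: [0.065, 0.998, 0.001, 0.002]
ft_force: [-0.7, 0.8, -2.7]
grip_width: 0.532
grasp_force: 51.9
clock: 46.65
position: [0.645, -0.1213, 0.0794]
ee_rot: [0.065, 0.998, 0.001, 0.002]
ft_force: [-0.1, 0.4, -2.9]
grip_width: 0.526
grasp_force: 51.8
[ 0.645  -0.1213  0.0794] [-0.0509  0.4208 -2.9311] [-0.0008 -0.0093  0.0858] [0.0026 0.0049 0.0037]
```

```bash
python3 -m inch '[[[0,0,0.01],[0,0,0]],[[0,0,0.02],[0,0,0]],[[0,0,0.03],[0,0,0]],[[0,0,0.04],[0,0,0]],[[0,0,0.05],[0,0,0]],[[0,0,0.06],[0,0,0]],[[0,0,0.07],[0,0,0]],[[0,0,0.08],[0,0,0]],[[0,0,0.085],[0,0,0]],[[0,0,0.085],[0,0,0]]]'
```

```text
clock: 47.65
position: [0.6461, -0.1214, 0.0761]
ee_rot: [0.065, 0.998, 0.001, 0.004]
ft_force: [-8.8, 1.4, 22.5]
grip_width: 0.527
grasp_force: 54.2
```

```bash
python3 -m inch '[[[0,0,0],[0,0,0]],[[0,0,0],[0,0,0]],[[0,0,0],[0,0,0]],[[0,0,0],[0,0,0]],[[0,0,0],[0,0,0]],[[0,0,0],[0,0,0]],[[0,0,-0.1],[0,0,0]],[[0,0,-0.25],[0,0,0]],[[0,0,-0.4],[0,0,0]],[[0,0,-0.55],[0,0,0]]]' 0.9
python3 -m inch '[[[0,0,-0.1],[0,0,0]],[[0,0,-0.2],[0,0,0]],[[0,0,-0.3],[0,0,0]],[[0,0,-0.4],[0,0,0]],[[0,0,-0.5],[0,0,0]],[[0,0,-0.6],[0,0,0]],[[0,0,-0.7],[0,0,0]],[[0,0,-0.8],[0,0,0]],[[0,0,-0.9],[0,0,0]],[[0,0,-1],[0,0,0]]]'
python3 - <<'E'
from fit import *
o=manip.get_obs();im=manip.camera('wrist')[:,:,::-1].copy();cv2.imwrite('pics/w9.png',im);c=cam('wrist',o);print(o['position'],o['ft_force'])
for z in(.110,.114,.118):
    g=np.array([.645,-.1215,z]);print(z,fitc(im,c,g,.023,.006)[0],fitc(im,c,g,.0165,.006)[0])
g=np.array([.645,-.1215,.004]);print('bottom',fitc(im,c,g,.023,.006)[0])
E
```

```text
clock: 48.65
position: [0.6452, -0.1213, 0.1185]
ee_rot: [0.065, 0.998, 0.001, 0.003]
ft_force: [0.6, -0.2, -0.3]
grip_width: 0.9
grasp_force: 0.0
clock: 49.65
position: [0.6445, -0.1214, 0.1973]
ee_rot: [0.065, 0.998, 0.001, 0.002]
ft_force: [0.7, -0.9, -0.2]
grip_width: 0.903
grasp_force: 0.0
[ 0.6445 -0.1214  0.1973] [ 0.7175 -0.8763 -0.1612]
0.11 [115.1701   0.004   -0.0005] [108.1711   0.004    0.    ]
0.114 [107.888    0.0025   0.    ] [112.9023   0.0025   0.    ]
0.118 [96.197  -0.0005  0.0005] [114.8762   0.001    0.    ]
bottom [68.6121  0.005  -0.0005]
```

The rim fits sharply as a level circle at z≈0.114, so the sleeve is upright in the red bin, with the gripper clear above it.

```bash
python3 -c "
from workcell import manip
print(manip.hand_in())"
```

```text
the job is handed in; nothing more can be done
None
```

The left-hand sleeve stopped about 18 mm above the gauge seat, so it now stands notched end up in the red bin, and I left the other sleeve in the cradle; the job is handed in at about 50 s of the 61 s allowed, with no verdict returned.

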